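Set the range selector by clicks and start the test

ROBOT

A 7-joint arm with a two-finger parallel gripper is mounted at the origin on the work surface. World frame = base frame: x ahead of the robot, y to its left, z up, the work surface at z = 0. Lengths are in m, angles in rad, forces in N, time in s.
With the tool pointing down it reaches from about 0.35 to 0.775 m from the base axis. Payload 3.1 kg.
Tool frame: the origin (TCP) lies on the mounting face of the last link; the fingertips stand 173 mm ahead of it and the grasp point (between the pads) lies 155 mm ahead of it; z points along the fingers, x is the direction in which the jaws open and shut, and the axes are right-handed (so a half turn about z gives the same grasp; the last joint's range is limited). The gripper opens to 85 mm and grips with 20 to 120 N. Pads are 22 mm wide; open, the fingers measure 114 mm over their backs; the gripper's body (76 mm by 85 mm) begins 54 mm behind the grasp point. The pads swing forward as they close: fully open they stand 13 mm farther back than shut.
Start: joints at [-1.202, 0.311, 0.014, 1.512, -0.004, 1.319, -0.027], TCP at [0.22, 0.504, 0.405] pointing down, gripper open.
Joint ranges: [-2.7, 2.7], [-0.3, 1.91], [-1.27, 1.3], [0.12, 2.57], [-1.44, 4.58], [0.2, 2.03], [-3.05, 3.05]. Speed limits (rad/s): [2.79, 2.79, 3.14, 3.14, 3.14, 3.14, 3.14].

INTERFACE

Orientations are given as a 3x3 rotation matrix whose columns are the frame's x, y, z axes.
In Python, from cell import ctrl gives the robot as it stands.
- The arm moves only by the tool drive_tool, never from a script. Its argument "targets" is a list of rows, each a list of 4 numbers: the shift along the tool's x, y, z normalised to -1 to 1, where 1 is 0.15 m, then the turn about the tool's z normalised to -1 to 1, where 1 is 180 degrees. In form: [[x, y, z, spin], ...]. A call has 1 to 12 rows; each row is the pose to reach, as a shift and turn from the pose commanded when the call began, along the tool's axes at that moment, turning the shorter way round; what a row does not reach only later rows make up. A row lasts 1/10 s, in which the tool goes at most 50 mm and 8.59 degrees, less where a joint would pass 70% of its speed; a pose out of reach is approached as far as the arm can. A call with a number of a shift or a turn outside -1 to 1 is refused whole. A call with a gripper value outside its range is refused whole. "gripper" is the closure, from -1 (fully open) to 1 (shut), so that 0 is half open, set as the call begins (left out, the last holds). The fingers move at their own pace and stop on an object; "newtons" is the grip in N (left out, the last holds). Time passes only in rows, so rows that repeat a pose let the fingers close. It gives the time, the measured TCP pose, the force and the opening at its end, in the units of the state.
- ctrl.get_state(): the state, without advancing time (a new reading comes with each control period).
- ctrl.grab_frame(name): name is "scene" or "top" or "wrist"; returns (picture, depth): 480x640x3 uint8, red, green, blue; 480x640 float32, m along the optical axis (not along the pixel's ray), 0 where there is no reading.
- ctrl.camera_params(name): a dict with "intrinsics" (3x3 intrinsics, pixels), "R" (3x3) and "t" (3): a world point X has camera coordinates R X + t; the wrist camera has in their place "hand_eye" (4x4, takes a point from camera to tool coordinates, whose origin is the TCP and whose axes are the tool frame's). Camera axes: x right, y down, z forward; pixel columns grow to the right and rows downward; lengths in m; the calibration is good to about 2 mm. A picture is of the moment at which its call begins: read the wrist's pose just before it. camera_params takes no time and is no camera call.
- ctrl.finish_job(): hands the job in, once; it reports no verdict.
The state is a dict: "time": time; "q": joint angles; "dq": joint speeds; "joint_efforts": joint torques, N m; "tool_pos": TCP position; "tool_rot": TCP orientation; "wrist_force": force on the tool from outside, world axes, zero at the start; "torque": the same for the moment, N m; "finger_gap": finger opening in m.
Only numpy, scipy, OpenCV 4.12 (cv2) and the standard library are available. Lean on these libraries where they do the work, as an engineer would, in place of code of your own. Each camera call takes 0.05 s, during which the arm holds its last target.

TASK

On the bench tester, push the pointer of the rotary selector round clockwise with a fingertip until it rests on the fifth click from its end stop (the dot on the scale is the stop and counts as zero), without clicking past the fifth. Only then press the round key on the same panel fully down and let it come back up. Grip nothing, do not shift or lift the tester, and leave the spool, the bottle and the screwdriver where they are.

Things in the scene. Friction and masses are not known exactly. Their poses are not given: they have to be found in the camera images.
- tester: The bench tester: loose grey flat box 190 x 270 x 70 mm (x, y, z), about 3 kg, on rubber feet; slides if pushed sideways with over about 12 N. Origin at the centre of its underside, z up, +y to its left, -x its front edge (nearest the robot). The panel is its level top, 70 mm up. Selector axis at x 5, y 55 mm; key at x -45, y -75 mm. All else on the panel is under 5 mm high.
- axis (a point): Point on the selector's upright turning axis, level with the pointer's top, 30 mm above the panel. Under the pointer is a round skirt, radius 24 mm, 6 mm high. Nothing else that stands up lies within 70 mm of the axis.
- nose (a point): Point on top of the pointer, 36 mm from the axis; axis to nose is the way it points. The black pointer is an upright straight bar 15 mm wide, from 14 mm behind the axis to 44 mm in front, 6 to 30 mm above the panel, with a white line on top towards its nose. At the stop it points to the dot on the panel, 120 degrees counterclockwise (from above) of the tester's +x.
- selector (a joint): Turn in rad, clockwise from above: 0 at the stop (dot), up to 4.19. Click n rests at 0.5236 n (30 degrees apart), n = 0 to 8, marked by dashes 56 mm from the axis (dot for 0). Starts on one of clicks 0 to 3. Between clicks it resists with at most 0.08 Nm (about 2 N at 36 mm); pushed past half-way it snaps on to the next click by itself and stays.
- flank_left: Long side wall (24 mm high) of the pointer facing counterclockwise, the one to push to turn it clockwise. Origin on the selector axis at panel height, x along the pointer to the nose, z up; its face is at y +7.5 mm, x -14 to 44 mm. Fingers pressing both side walls at once count as gripping.
- flank_right: The opposite side wall of the pointer, facing clockwise. Same frame; the face is at y -7.5 mm.
- key_top (a point): Centre of the top of the round push key, radius 14 mm, plain grey in a black housing, 22 mm above the panel.
- key (a joint): Travel of the key in m: 0 up, 0.006 fully down. Spring return; fully down takes 5 N. It counts as pressed beyond 0.0045.
- spool: Bystander: metal spool standing on the bench left of the tester, 60 mm diameter, 46 mm high; origin under its centre.
- flux: Bystander: small bottle, 36 mm diameter, 75 mm high, on the bench right of the tester; origin under its centre.
- driver: Bystander: screwdriver 160 mm long, lying on the bench beyond the tester; origin at its middle.

How it is judged:
On the way, in this order (a step that is already met when the one before it is completed fails the run):
1. the selector rests on the fifth click, no finger touching it (value of joint selector between 2.49 and 2.75 rad and contact force between the fingers and tester below 0.2 N), for 0.2 s.
2. the key is pressed down (value of joint key above 0.0045 m), for 0.02 s.
At the end, for the whole second after the job is handed in: The selector rests on click 5 (2.62 rad, within 0.13), the key has been pressed after that and is up again (under 1.5 mm), the tester stands level within 20 mm of its start and the three bystanders within 20 mm of theirs (value of joint selector between 2.49 and 2.75 rad and velocity of joint selector between -0.1 and 0.1 rad/s and value of joint key below 0.0015 m and linear speed of tester below 0.01 m/s and distance of each of tester, spool, flux, driver from where it was at the start of the episode below 0.02 m and angle between tester's own z axis and vertical below 0.05 rad); the robot touches nothing.
It fails at once if the selector is clicked past the fifth position (value of joint selector above 2.95 rad).
It fails at once if the key is pressed while the selector is not on the fifth click (value of joint key above 0.003 m and not (value of joint selector between 2.49 and 2.75 rad)).
It fails at once if the pointer is gripped from both sides (contact force between the fingers and flank_left above 0.5 N and contact force between the fingers and flank_right above 0.5 N).
It fails at once if the tester is shifted, lifted or tipped (distance of tester from where it was at the start of the episode above 0.02 m or angle between tester's own z axis and vertical above 0.1 rad).
It fails at once if a bystander is moved (distance of any of spool, flux, driver from where it was at the start of the episode above 0.02 m).
It also fails if it takes over 64 s, if anything falls off the work surface, if the arm or the gripper's body presses on something with over 40 N, if the wrist force passes 120 N, or if a joint passes its speed limit or range.

## Working session

There is one attempt and no reset: what is moved stays moved. The work goes in short steps, Python scripts to look and compute and a tool call to move; the robot and the scene stay as the last step left them, time stands still between calls to the robot, and variables do not carry over. Pictures are saved under pics/ and viewed, and the job is handed in when it is done.

Besides the shell and the picture viewer there is one more tool, called after "Call:" by a JSON object that holds its "method" and its "body", one argument or row to a line. drive_tool: Moves the arm, as the interface text tells. Its arguments: {"type":"object","properties":{"targets":{"type":"array","items":{"type":"array","items":{"type":"number"}}},"gripper":{"type":"number"},"newtons":{"type":"number"}},"required":["targets"]}

```bash
mkdir -p pics; ls
cat > h.py <<'E'
import numpy as np,cv2
from cell import ctrl
def save(n,im,crop=None,s=1):
    if crop: im=im[crop[1]:crop[3],crop[0]:crop[2]]
    im=cv2.resize(im,None,fx=s,fy=s,interpolation=cv2.INTER_CUBIC)
    cv2.imwrite('pics/'+n,im[...,::-1])
def unproj(c,u,v,d):
    p=ctrl.camera_params(c);K=np.array(p['intrinsics']);
    X=np.linalg.inv(K)@[u,v,1]*d
    return np.array(p['R']).T@(X-np.array(p['t']))
def onplane(c,u,v,z):
    p=ctrl.camera_params(c);K=np.array(p['intrinsics']);R=np.array(p['R']);t=np.array(p['t'])
    o=-R.T@t; r=R.T@np.linalg.inv(K)@[u,v,1]
    return o+r*(z-o[2])/r[2]
def proj(c,X):
    p=ctrl.camera_params(c);K=np.array(p['intrinsics']);x=K@(np.array(p['R'])@X+np.array(p['t']));return x[:2]/x[2]
E
python3 - <<'E'
from h import *
print({k:np.round(v,3) for k,v in ctrl.get_state().items()})
for n in('top','scene'):
    im,d=ctrl.grab_frame(n);np.savez('pics/'+n+'0.npz',im=im,d=d);save(n+'0.png',im)
    p=ctrl.camera_params(n);print(n,p)
E
```

```text
pics
{'time': np.float64(0.0), 'q': array([-1.202,  0.312,  0.014,  1.513, -0.004,  1.319, -0.027]), 'dq': array([-0.001,  0.001, -0.001, -0.001,  0.001,  0.002, -0.002]), 'joint_efforts': array([-0.0000e+00, -3.7991e+01,  1.4600e-01, -2.3060e+01,  1.2000e-02,
        1.4000e-02,  0.0000e+00]), 'tool_pos': array([0.219, 0.504, 0.404]), 'tool_rot': array([[ 0.399,  0.917, -0.001],
       [ 0.917, -0.399, -0.002],
       [-0.002,  0.   , -1.   ]]), 'wrist_force': array([ 0.412,  0.254, -0.42 ]), 'torque': array([ 0.024, -0.027,  0.004]), 'finger_gap': np.float64(0.085)}
top {'intrinsics': array([[534.65440837,   0.        , 321.10428659],
       [  0.        , 534.65440837, 235.71711546],
       [  0.        ,   0.        ,   1.        ]]), 'R': array([[-0.01769405, -0.99960566, -0.02180485],
       [-0.99141749,  0.02036605, -0.12913783],
       [ 0.12953099,  0.01933274, -0.99138689]]), 't': array([0.03502632, 0.63511611, 0.94885197])}
scene {'intrinsics': array([[503.90569219,   0.        , 312.03910728],
       [  0.        , 503.90569219, 237.65734294],
       [  0.        ,   0.        ,   1.        ]]), 'R': array([[ 0.01602478,  0.99986935,  0.00211813],
       [ 0.85357509, -0.01257683, -0.520818  ],
       [-0.52072332,  0.01015398, -0.85366511]]), 't': array([-0.02821167, -0.4749741 ,  1.29976127])}
```

View pics/top0.png

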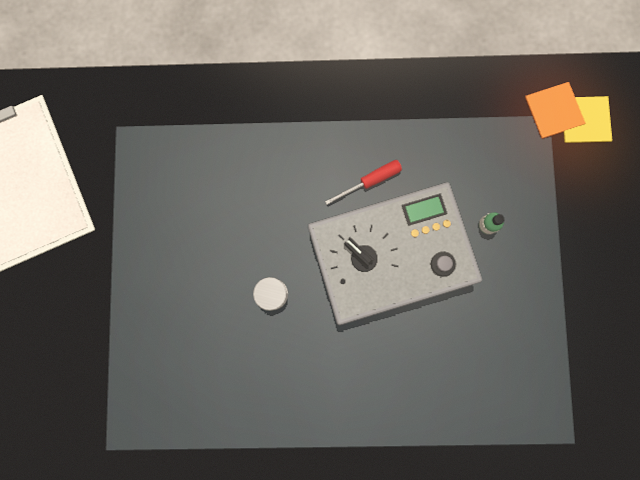

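View pics/scene0.png

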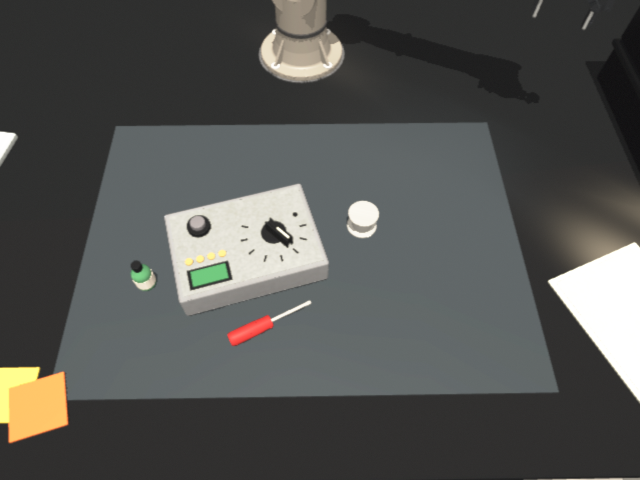

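Run:
```python
from h import *
z=np.load('pics/top0.npz');save('topc.png',z['im'],(295,170,495,335),4)
```

```text
(no output)
```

View pics/topc.png

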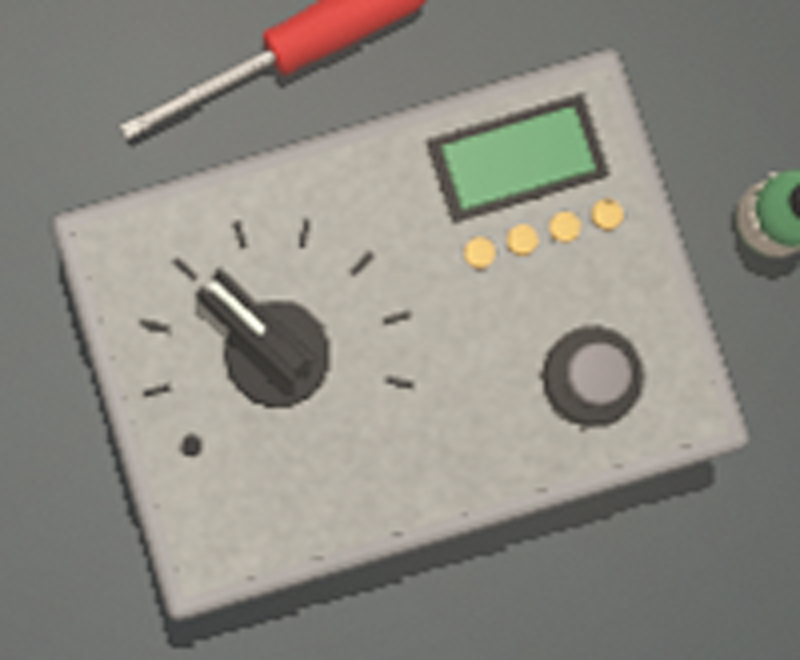

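```bash
cat >> h.py <<'E'
def fit(P,Q): # local P -> world Q 2d
    P=np.array(P);Q=np.array(Q);pc=P.mean(0);qc=Q.mean(0)
    H=(P-pc).T@(Q-qc);a=np.arctan2(H[0,1]-H[1,0],H[0,0]+H[1,1]);R=np.array([[np.cos(a),-np.sin(a)],[np.sin(a),np.cos(a)]])
    return a,qc-R@pc,np.linalg.norm((P@R.T+qc-R@pc)-Q,axis=1)
E
python3 - <<'E'
from h import *
z=np.load('pics/top0.npz');d=z['d']
f=lambda u,v:(u/4+295-.4,v/4+170-.4)
cs=[(57,215),(615,52),(745,438),(178,612)]
L=[(.095,.135),(.095,-.135),(-.095,-.135),(-.095,.135)]
Q=[onplane('top',*f(*c),.07)[:2] for c in cs]
print(np.round(Q,4));a,t,r=fit(L,Q);print(np.degrees(a),t,r)
ds=[(191,445),(157,391),(155,325),(185,268),(239,234),(305,233),(361,264),(397,318),(399,383)]
L2=[(.005+.056*np.cos(np.radians(120-30*i)),.055+.056*np.sin(np.radians(120-30*i))) for i in range(9)]
Q2=[onplane('top',*f(*c),.07)[:2] for c in ds]
a2,t2,r2=fit(L+L2,Q+Q2);print(np.degrees(a2),t2,np.round(r2,4))
a,t=a2,t2
R=np.array([[np.cos(a),-np.sin(a)],[np.sin(a),np.cos(a)]])
ax=R@[.005,.055]+t;key=R@[-.045,-.075]+t
print('axis',ax,'key',key)
print('key seen',onplane('top',*f(600,374),.092))
A=onplane('top',*f(212,285),.1);B=onplane('top',*f(262,330),.1)
print('line',A,B,'ang',np.degrees(np.arctan2(*(A-ax.tolist().__add__([.1]))[1::-1])),np.degrees(np.arctan2((A-B)[1],(A-B)[0])),'expect',np.degrees(a)+30)
for u,v in [(380,220),(360,290),(445,262)]: print(d[v,u],unproj('top',u,v,d[v,u]))
np.savez('pose.npz',a=a,t=t,ax=ax,key=key)
s=ctrl.get_state();print(s['tool_pos'],ctrl.camera_params('wrist'))
# scene cross check
print('scene proj axis',proj('scene',[*ax,.1]),'key',proj('scene',[*key,.092]))
E
```

```text
[[ 0.6549  0.0441]
 [ 0.7243 -0.2101]
 [ 0.5488 -0.2588]
 [ 0.4771 -0.0066]]
15.618009100686363 [ 0.6012792 -0.1078655] [0.00397307 0.00530672 0.00534383 0.00485772]
15.686190435819336 [ 0.60053649 -0.10760624] [0.004  0.0046 0.0055 0.0056 0.0002 0.0008 0.0002 0.0001 0.0004 0.0004
 0.0008 0.0005 0.0007]
axis [ 0.59048001 -0.05330277] key [ 0.57749006 -0.19197959]
key seen [ 0.57671847 -0.19175926  0.092     ]
line [ 0.61809348 -0.02415374  0.1       ] [ 0.59802832 -0.0453145   0.1       ] ang 46.549608157739705 46.52230320809698 expect 45.686190435819334
0.9625466 [ 0.65823565 -0.08422286  0.07054666]
0.94486326 [ 0.53344444 -0.04475667  0.07284848]
0.93118995 [ 0.57879593 -0.19303146  0.08967457]
[0.21949843 0.50399413 0.40372765] {'intrinsics': array([[365.74856523,   0.        , 320.54390616],
       [  0.        , 365.74856523, 241.06063002],
       [  0.        ,   0.        ,   1.        ]]), 'hand_eye': array([[ 9.99999550e-01,  8.62028653e-04,  3.95003704e-04,
        -5.71441217e-04],
       [-9.39805836e-04,  9.56406889e-01,  2.92035923e-01,
        -7.36624715e-02],
       [-1.26040930e-04, -2.92036163e-01,  9.56407269e-01,
         3.16012262e-02],
       [ 0.00000000e+00,  0.00000000e+00,  0.00000000e+00,
         1.00000000e+00]])}
scene proj axis [272.1029187  225.22255707] key [196.44369127 222.54737698]
```

```bash
cat >> h.py <<'E'
def rel(x,y,z,yaw,verbose=True): # desired TCP world + yaw deg of tool x -> normalised row
    s=ctrl.get_state();R=np.array(s['tool_rot']);p=np.array(s['tool_pos'])
    d=R.T@(np.array([x,y,z])-p)/.15
    cur=np.degrees(np.arctan2(R[1,0],R[0,0]));sp=-((yaw-cur+180)%360-180)/180
    return np.round([*d,sp],4)
def st():
    s=ctrl.get_state();R=np.array(s['tool_rot'])
    print('t',round(float(s['time']),2),'pos',np.round(s['tool_pos'],4),'yaw',round(float(np.degrees(np.arctan2(R[1,0],R[0,0]))),2),'zax',np.round(R[:,2],3),'F',np.round(s['wrist_force'],2),'T',np.round(s['torque'],2),'gap',s['finger_gap'],'q',np.round(s['q'],2))
ax=np.array([.5905,-.0533]);A0=15.7;key=np.array([.5772,-.192])
def fpos(ang,r,off): # finger centre beside pointer at world angle ang deg
    a=np.radians(ang);return ax+r*np.array([np.cos(a),np.sin(a)])+off*np.array([-np.sin(a),np.cos(a)])
E
python3 - <<'E'
from h import *
p=fpos(45.7,.034,.04);print(p,rel(*p,.35,45.7))
E
```

```text
[ 0.58561841 -0.00102984] [-2.1114  3.5821  0.3629  0.1154]
```

Call:
{"method": "drive_tool", "body": {
  "targets": [
    [-0.13, 0.22, 0.02, 0],
    [-0.26, 0.45, 0.04, 0],
    [-0.4, 0.67, 0.06, 0],
    [-0.53, 0.9, 0.09, 0]
  ],
  "gripper": 1,
  "newtons": 20
}}

```text
time: 0.5
tool_pos: [0.3121, 0.3761, 0.3908]
tool_rot: [[0.399, 0.917, -0.0], [0.917, -0.399, -0.0], [-0.001, -0.0, -1.0]]
wrist_force: [1.2, 0.2, 0.8]
finger_gap: 0.0281
```

Call:
{"method": "drive_tool", "body": {
  "targets": [
    [-0.13, 0.22, 0.02, 0],
    [-0.26, 0.45, 0.04, 0],
    [-0.4, 0.67, 0.06, 0],
    [-0.53, 0.9, 0.09, 0]
  ]
}}

```text
time: 0.9
tool_pos: [0.4041, 0.2492, 0.3774]
tool_rot: [[0.399, 0.917, -0.0], [0.917, -0.399, -0.0], [-0.0, -0.0, -1.0]]
wrist_force: [0.9, 0.3, -0.6]
finger_gap: 0.0004
```

Call:
{"method": "drive_tool", "body": {
  "targets": [
    [-0.13, 0.22, 0.02, 0],
    [-0.26, 0.45, 0.04, 0],
    [-0.4, 0.67, 0.06, 0],
    [-0.53, 0.9, 0.09, 0]
  ]
}}

```text
time: 1.3
tool_pos: [0.4961, 0.1225, 0.3639]
tool_rot: [[0.399, 0.917, -0.0], [0.917, -0.399, 0.0], [-0.0, -0.0, -1.0]]
wrist_force: [0.1, 0.5, 0.7]
finger_gap: -0.0
```

Call:
{"method": "drive_tool", "body": {
  "targets": [
    [-0.13, 0.22, 0.02, 0.04],
    [-0.26, 0.45, 0.04, 0.08],
    [-0.4, 0.67, 0.06, 0.115],
    [-0.52, 0.88, 0.09, 0.115],
    [-0.52, 0.88, 0.09, 0.115],
    [-0.52, 0.88, 0.09, 0.115]
  ]
}}

```text
time: 1.9
tool_pos: [0.5855, -0.0013, 0.3497]
tool_rot: [[0.699, 0.715, -0.002], [0.715, -0.699, -0.0], [-0.002, -0.001, -1.0]]
wrist_force: [-0.1, 0.5, 0.4]
finger_gap: 0.0001
```

Run:
```python
from h import *
st();p=fpos(45.7,.034,.034);print(p,rel(*p,.268,45.7))
im,d=ctrl.grab_frame('wrist');save('w1.png',im);np.savez('pics/w1.npz',im=im,d=d)
```

```text
t 1.9 pos [ 0.5855 -0.0013  0.3497] yaw 45.63 zax [-0.002 -0.    -1.   ] F [-0.05  0.54  0.35] T [ 0.05  0.02 -0.01] gap 9.0044077131621e-05 q [-0.34  0.44  0.44  1.51 -0.19  1.24  0.93]
[ 0.58991257 -0.00522033] [ 2.500e-03  4.010e-02  5.449e-01 -4.000e-04]
```

View pics/w1.png

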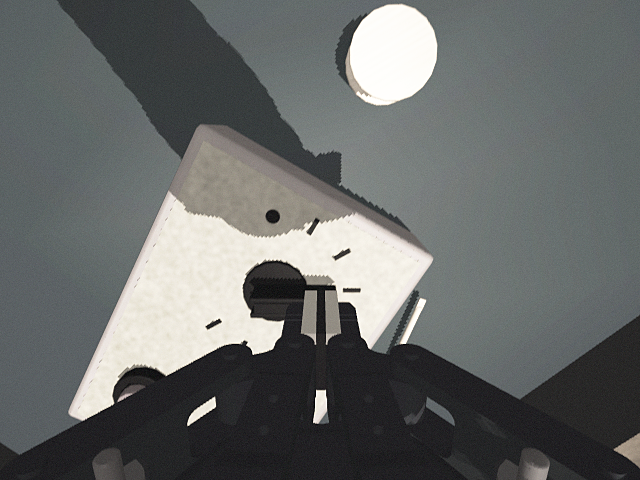

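Run:
```python
from h import *
z=np.load('pics/w1.npz');d=z['d'];p=ctrl.camera_params('wrist');K=p['intrinsics'];H=p['hand_eye']
def tl(u,v):
    X=np.linalg.inv(K)@[u,v,1]*d[v,u];return np.round((H@[*X,1])[:3],4)
for v in range(280,330,4):
    print(v,[tl(u,v).tolist() for u in (306,312,330,336)])
v=300
print([ (u,tl(u,v).tolist()) for u in range(280,366,6)])
v=312
print([ (u,tl(u,v).tolist()) for u in range(280,366,6)])
```

```text
280 [[-0.0108, 0.0319, 0.2793], [-0.0064, 0.0328, 0.2813], [0.0068, 0.0322, 0.28], [0.0112, 0.0323, 0.2802]]
284 [[-0.0108, 0.0352, 0.2796], [-0.0064, 0.0353, 0.2799], [-0.0002, -0.0735, 0.0316], [0.0113, 0.0353, 0.2798]]
288 [[-0.0104, 0.0341, 0.27], [-0.0002, -0.0735, 0.0316], [0.0065, 0.0334, 0.2685], [0.0113, 0.039, 0.2808]]
292 [[-0.0061, -0.01, 0.1683], [-0.0037, -0.0099, 0.1685], [0.0037, -0.0097, 0.169], [0.0061, -0.0103, 0.1677]]
296 [[-0.006, -0.01, 0.1647], [-0.0036, -0.0096, 0.1655], [0.0036, -0.01, 0.1647], [0.006, -0.0103, 0.164]]
300 [[-0.0058, -0.0099, 0.1612], [-0.0035, -0.0096, 0.162], [0.0035, -0.0103, 0.1605], [0.0059, -0.009, 0.1631]]
304 [[-0.0057, -0.0102, 0.1572], [-0.0034, -0.0097, 0.1583], [0.0034, -0.01, 0.1576], [0.0057, -0.0099, 0.1579]]
308 [[-0.0056, -0.01, 0.1543], [-0.0033, -0.0099, 0.1545], [0.0034, -0.0098, 0.1548], [0.0056, -0.0102, 0.154]]
312 [[-0.0055, -0.0097, 0.1518], [-0.0033, -0.0103, 0.1507], [0.0033, -0.0101, 0.1511], [0.0055, -0.0098, 0.1517]]
316 [[-0.0053, -0.01, 0.1482], [-0.0032, -0.0098, 0.1487], [0.0032, -0.0101, 0.1481], [0.0054, -
[... 657 characters left out ...]
 (334, [0.0051, -0.0094, 0.1624]), (340, [0.0144, 0.0481, 0.2795]), (346, [0.0189, 0.0483, 0.28]), (352, [0.0233, 0.0479, 0.2792]), (358, [0.028, 0.0489, 0.2812]), (364, [0.0323, 0.0482, 0.2797])]
[(280, [-0.0272, 0.0432, 0.2514]), (286, [-0.0135, -0.0061, 0.1586]), (292, [-0.0113, -0.0056, 0.1596]), (298, [-0.0089, -0.0058, 0.1591]), (304, [-0.0062, -0.01, 0.1512]), (310, [-0.004, -0.01, 0.1513]), (316, [-0.0018, -0.0101, 0.1511]), (322, [0.0004, -0.01, 0.1513]), (328, [0.0026, -0.009, 0.1531]), (334, [0.0047, -0.0103, 0.1507]), (340, [0.0073, -0.0063, 0.1582]), (346, [0.0097, -0.006, 0.1589]), (352, [0.012, -0.0057, 0.1594]), (358, [0.0282, 0.0584, 0.2802]), (364, [0.0326, 0.058, 0.2795])]
```

Run:
```python
from h import *
z=np.load('pics/w1.npz');d=z['d'];p=ctrl.camera_params('wrist');K=p['intrinsics'];H=p['hand_eye']
v,u=np.mgrid[0:480,0:640]
X=(np.linalg.inv(K)@np.stack([u.ravel(),v.ravel(),np.ones(u.size)]))*d.ravel()
T=(H[:3,:3]@X+H[:3,3:]).T
m=(abs(T[:,2]-.2505)<.004)&(abs(T[:,0]+.03)<.06)&(T[:,1]>0)&(T[:,1]<.08)
for c in range(250,306,6):
    q=T[m&(u.ravel()==c)]
    if len(q):print(c,len(q),q[:,0].mean().round(4),q[:,1].min().round(4),q[:,1].max().round(4))
s=ctrl.get_state()
# expected left flank distance along tool y from TCP
a=np.radians(45.7);n=np.array([-np.sin(a),np.cos(a)])
print('expected flank y',(s['tool_pos'][:2]-ax)@n-.0075, 'r',(s['tool_pos'][:2]-ax)@[np.cos(a),np.sin(a)])
```

```text
250 14 -0.047 0.0327 0.0469
256 22 -0.0429 0.0327 0.047
262 22 -0.039 0.033 0.0473
268 23 -0.035 0.0328 0.0476
274 23 -0.031 0.0326 0.047
280 22 -0.027 0.0331 0.0474
286 12 -0.023 0.0333 0.0396
292 6 -0.019 0.0331 0.0349
298 5 -0.015 0.0333 0.0347
expected flank y 0.033656851373593144 r 0.03471730578412228
```

Call:
{"method": "drive_tool", "body": {
  "targets": [
    [0, 0.04, 0.3, 0],
    [0, 0.04, 0.45, 0],
    [0, 0.04, 0.55, 0],
    [0, 0.04, 0.615, 0],
    [0, 0.04, 0.615, 0],
    [0, 0.04, 0.615, 0]
  ]
}}

```text
time: 2.55
tool_pos: [0.5901, -0.0037, 0.2592]
tool_rot: [[0.697, 0.717, 0.001], [0.717, -0.697, 0.001], [0.001, 0.001, -1.0]]
wrist_force: [0.0, 0.5, 0.3]
finger_gap: 0.0002
```

Run:
```python
from h import *
st()
for D in (0,8,16,24,32,40,48,53,57): 
    p=fpos(45.7-D,.034,.0185);print(D,rel(*p,.257,45.7-D))
```

```text
t 2.55 pos [ 0.5901 -0.0037  0.2592] yaw 45.84 zax [ 0.001  0.001 -1.   ] F [0.05 0.51 0.31] T [ 0.02 -0.09  0.02] gap 0.00015785722369839736 q [-0.31  0.53  0.42  1.61 -0.24  1.05  0.97]
0 [-0.0082  0.1095  0.0149  0.0008]
8 [0.0066 0.1423 0.0149 0.0452]
16 [0.0168 0.1769 0.015  0.0897]
24 [0.0221 0.2125 0.015  0.1341]
32 [0.0223 0.2485 0.015  0.1786]
40 [0.0176 0.2842 0.015  0.223 ]
48 [0.0079 0.3188 0.015  0.2675]
53 [-0.0006  0.3397  0.015   0.2952]
57 [-0.0086  0.3558  0.015   0.3175]
```

Call:
{"method": "drive_tool", "body": {
  "targets": [
    [-0.01, 0.09, 0.015, 0],
    [-0.008, 0.11, 0.015, 0.001],
    [0, 0.126, 0.015, 0.023],
    [0.007, 0.142, 0.015, 0.045],
    [0.012, 0.16, 0.015, 0.067],
    [0.017, 0.177, 0.015, 0.09],
    [0.02, 0.195, 0.015, 0.112],
    [0.022, 0.2125, 0.015, 0.134],
    [0.023, 0.23, 0.015, 0.156],
    [0.022, 0.2485, 0.015, 0.179],
    [0.02, 0.266, 0.015, 0.201],
    [0.02, 0.266, 0.015, 0.201]
  ]
}}

```text
time: 3.75
tool_pos: [0.6209, -0.0303, 0.2566]
tool_rot: [[0.986, 0.166, 0.0], [0.166, -0.986, 0.001], [0.0, -0.001, -1.0]]
wrist_force: [-1.4, 2.0, 1.2]
finger_gap: 0.0
```

Run:
```python
from h import *
st()
im,d=ctrl.grab_frame('top');save('top2.png',im,(295,170,495,335),4)
for D in (36,38,40,42,44,46,48,50,52,54,56,58): 
    p=fpos(45.7-D,.034,.0185);print(D,rel(*p,.257,45.7-D))
```

```text
t 3.75 pos [ 0.6209 -0.0303  0.2566] yaw 9.57 zax [ 0.     0.001 -1.   ] F [-1.42  1.96  1.23] T [ 0.3   0.23 -0.03] gap 2.9493006704195762e-05 q [-0.35  0.62  0.56  1.52 -0.35  1.11  0.46]
36 [ 0.0011 -0.0057 -0.0028 -0.0003]
38 [ 0.0053  0.0023 -0.0028  0.0108]
40 [ 0.0092  0.0104 -0.0028  0.022 ]
42 [ 0.0128  0.0187 -0.0028  0.0331]
44 [ 0.0161  0.0271 -0.0028  0.0442]
46 [ 0.0191  0.0355 -0.0028  0.0553]
48 [ 0.0218  0.0441 -0.0028  0.0664]
50 [ 0.0243  0.0528 -0.0028  0.0775]
52 [ 0.0264  0.0616 -0.0028  0.0886]
54 [ 0.0282  0.0704 -0.0028  0.0997]
56 [ 0.0297  0.0793 -0.0028  0.1108]
58 [ 0.0309  0.0882 -0.0028  0.122 ]
```

View pics/top2.png

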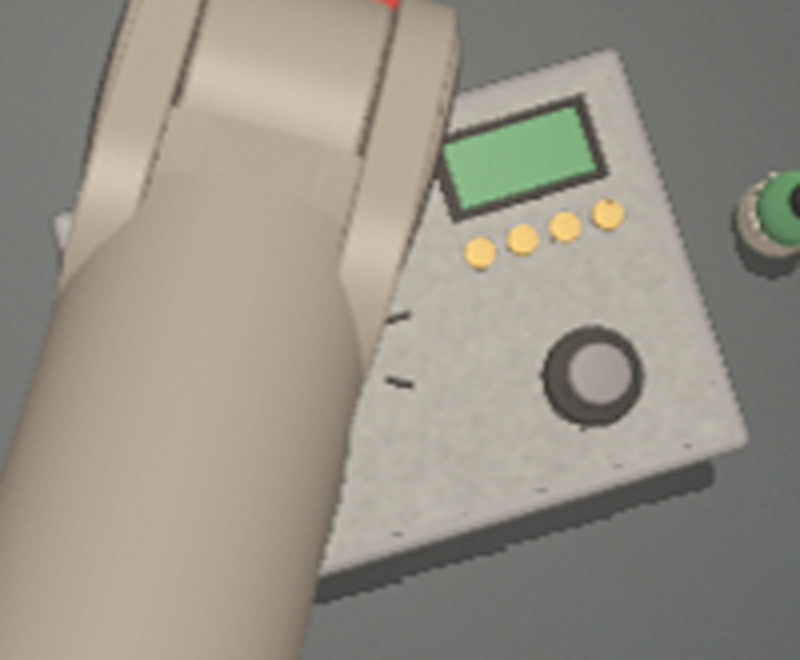

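Call:
{"method": "drive_tool", "body": {
  "targets": [
    [0.005, 0.0025, 0, 0.011],
    [0.009, 0.0105, 0, 0.022],
    [0.013, 0.0185, 0, 0.033],
    [0.016, 0.027, 0, 0.044],
    [0.019, 0.0355, 0, 0.055],
    [0.022, 0.044, 0, 0.066],
    [0.024, 0.053, 0, 0.0775],
    [0.024, 0.053, 0, 0.0775],
    [0.024, 0.053, 0, 0.0775]
  ]
}}

```text
time: 4.7
tool_pos: [0.6255, -0.0376, 0.2562]
tool_rot: [[0.997, -0.076, 0.0], [-0.076, -0.997, -0.0], [0.0, 0.0, -1.0]]
wrist_force: [-0.3, 0.2, -0.1]
finger_gap: 0.0
```

Run:
```python
from h import *
st()
im,d=ctrl.grab_frame('wrist');save('w2.png',im);np.savez('pics/w2.npz',im=im,d=d)
```

```text
t 4.7 pos [ 0.6255 -0.0376  0.2562] yaw -4.37 zax [ 0. -0. -1.] F [-0.28  0.25 -0.13] T [0.01 0.02 0.02] gap 2.378204937024934e-05 q [-0.37  0.64  0.62  1.51 -0.4   1.12  0.26]
```

View pics/w2.png

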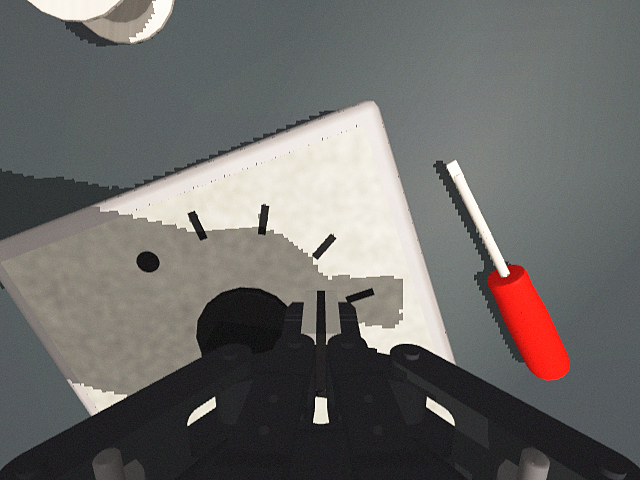

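Call:
{"method": "drive_tool", "body": {
  "targets": [
    [0, -0.07, 0, 0],
    [0, -0.14, 0, 0],
    [0, -0.14, -0.3, 0],
    [0, -0.14, -0.6, 0],
    [0, -0.4, -0.6, 0],
    [0, -0.7, -0.6, 0],
    [0, -0.9, -0.6, 0],
    [0, -0.9, -0.6, 0]
  ]
}}

```text
time: 5.55
tool_pos: [0.6354, 0.1073, 0.3454]
tool_rot: [[0.998, -0.062, -0.001], [-0.062, -0.998, 0.007], [-0.001, -0.007, -1.0]]
wrist_force: [-0.1, 0.8, -0.4]
finger_gap: 0.0001
```

Run:
```python
from h import *
st()
im,d=ctrl.grab_frame('top');save('top3.png',im,(295,170,495,335),4)
im,d=ctrl.grab_frame('scene');save('scene3.png',im,(150,170,350,320),4)
```

```text
t 5.55 pos [0.6354 0.1073 0.3454] yaw -3.58 zax [-0.001  0.007 -1.   ] F [-0.06  0.82 -0.44] T [ 0.    0.04 -0.02] gap 0.00011575548248474883 q [-0.57  0.6   0.63  1.34 -0.35  1.32 -0.  ]
```

View pics/top3.png

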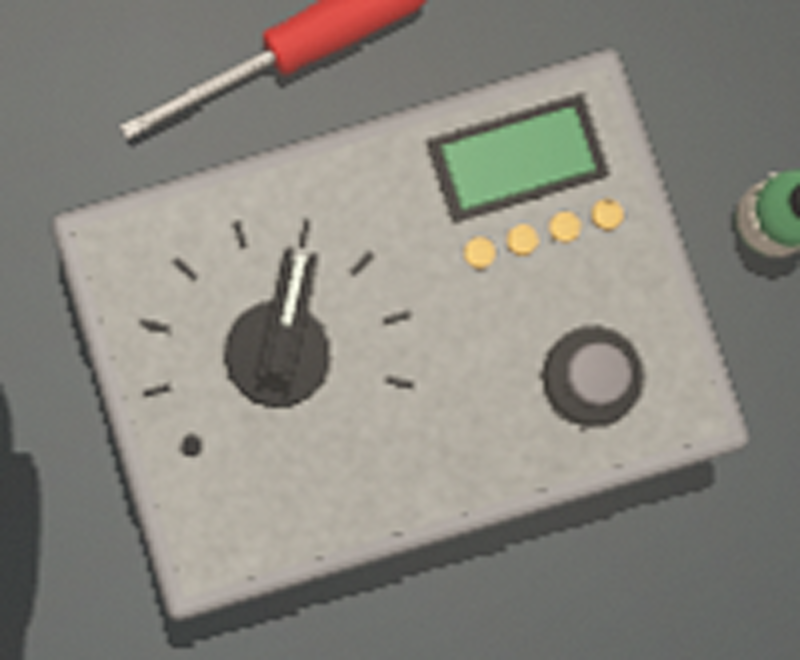

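View pics/scene3.png

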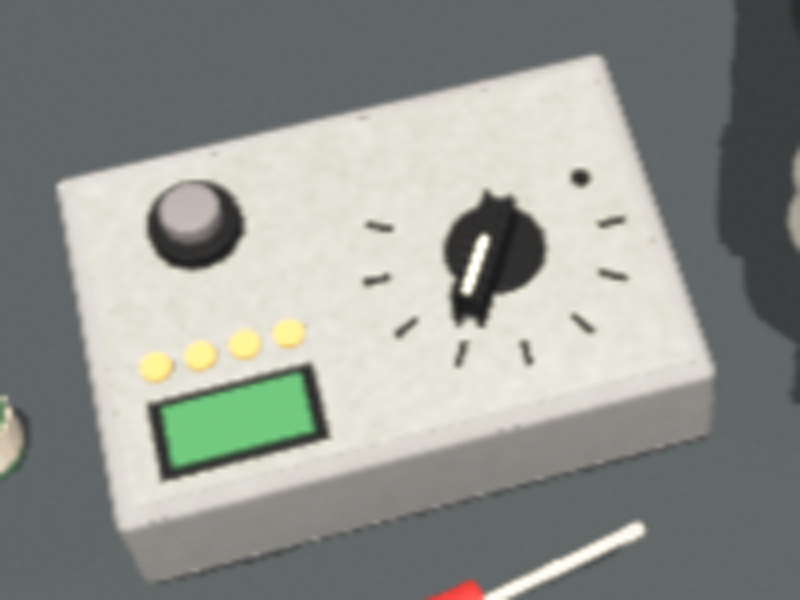

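Run:
```python
from h import *
print(rel(*key,.30,-3.6))
```

```text
[-0.2475  1.9684  0.3054 -0.0029]
```

Call:
{"method": "drive_tool", "body": {
  "targets": [
    [-0.04, 0.3, 0, 0],
    [-0.08, 0.6, 0, 0],
    [-0.12, 0.95, 0, 0]
  ]
}}

```text
time: 5.95
tool_pos: [0.6067, -0.0427, 0.3464]
tool_rot: [[0.997, -0.076, 0.0], [-0.076, -0.997, -0.001], [0.0, 0.001, -1.0]]
wrist_force: [0.2, -1.4, 0.1]
finger_gap: 0.0001
```

Call:
{"method": "drive_tool", "body": {
  "targets": [
    [-0.04, 0.3, 0.05, 0],
    [-0.08, 0.6, 0.1, 0],
    [-0.12, 0.9, 0.2, 0],
    [-0.12, 1, 0.27, 0],
    [-0.12, 1, 0.27, 0],
    [-0.12, 1, 0.27, 0]
  ]
}}

```text
time: 6.55
tool_pos: [0.5779, -0.1892, 0.3058]
tool_rot: [[0.997, -0.078, -0.0], [-0.078, -0.997, 0.001], [-0.0, -0.001, -1.0]]
wrist_force: [0.5, -0.2, 0.3]
finger_gap: -0.0001
```

Run:
```python
from h import *
st()
for z in (.268,.262,.257):print(z,rel(*key,z,-3.6))
```

```text
t 6.55 pos [ 0.5779 -0.1892  0.3058] yaw -4.45 zax [-0.     0.001 -1.   ] F [ 0.51 -0.17  0.31] T [-0.   -0.07  0.  ] gap -8.721295315026751e-05 q [-0.15  0.56  0.67  1.51 -0.36  1.2   0.5 ]
0.268 [-0.003   0.0193  0.252  -0.0047]
0.262 [-0.003   0.0193  0.292  -0.0047]
0.257 [-0.003   0.0194  0.3253 -0.0047]
```

Call:
{"method": "drive_tool", "body": {
  "targets": [
    [0, 0.02, 0.15, 0],
    [0, 0.02, 0.24, 0],
    [0, 0.02, 0.26, 0],
    [0, 0.02, 0.28, 0],
    [0, 0.02, 0.295, 0],
    [0, 0.02, 0.305, 0],
    [0, 0.02, 0.305, 0]
  ]
}}

```text
time: 7.25
tool_pos: [0.5784, -0.1911, 0.2607]
tool_rot: [[0.997, -0.075, 0.001], [-0.075, -0.997, 0.001], [0.001, -0.001, -1.0]]
wrist_force: [-0.5, 2.4, 4.0]
finger_gap: 0.0004
```

Run:
```python
from h import *
st()
```

```text
t 7.25 pos [ 0.5784 -0.1911  0.2607] yaw -4.31 zax [ 0.001  0.001 -1.   ] F [-0.48  2.38  3.96] T [0.66 0.15 0.  ] gap 0.0003703888992926351 q [-0.14  0.61  0.65  1.56 -0.4   1.11  0.53]
```

Call:
{"method": "drive_tool", "body": {
  "targets": [
    [0, 0, 0.008, 0],
    [0, 0, 0.016, 0],
    [0, 0, 0.022, 0],
    [0, 0, 0.022, 0]
  ]
}}

```text
time: 7.65
tool_pos: [0.5784, -0.1916, 0.2594]
tool_rot: [[0.997, -0.076, 0.003], [-0.076, -0.997, 0.002], [0.002, -0.002, -1.0]]
wrist_force: [-4.4, 5.3, 14.2]
finger_gap: 0.0001
```

Call:
{"method": "drive_tool", "body": {
  "targets": [
    [0, 0, -0.03, 0],
    [0, 0, -0.1, 0],
    [0, 0, -0.4, 0],
    [0, 0, -0.7, 0],
    [0, -0.3, -0.8, 0],
    [0, -0.6, -0.8, 0],
    [0, -0.95, -0.8, 0],
    [0, -0.95, -0.8, 0]
  ]
}}

```text
time: 8.45
tool_pos: [0.5901, -0.0405, 0.3759]
tool_rot: [[0.998, -0.062, 0.0], [-0.062, -0.998, 0.006], [-0.0, -0.006, -1.0]]
wrist_force: [0.2, 1.5, 0.3]
finger_gap: -0.0002
```

Call:
{"method": "drive_tool", "body": {
  "targets": [
    [0, -0.3, 0, 0],
    [0, -0.6, 0, 0],
    [0, -0.95, 0, 0],
    [0, -0.95, 0, 0],
    [0, -0.95, 0, 0],
    [0, -0.95, 0, 0]
  ]
}}

```text
time: 9.05
tool_pos: [0.5997, 0.0901, 0.3766]
tool_rot: [[0.997, -0.079, 0.0], [-0.079, -0.997, -0.003], [0.001, 0.003, -1.0]]
wrist_force: [-0.7, -0.9, -0.5]
finger_gap: 0.0003
```

Run:
```python
from h import *
st()
im,d=ctrl.grab_frame('top');save('top4.png',im,(240,140,520,335),2.8)
print('key',np.median(d[260:266,441:449]), [unproj('top',445,263,d[263,445])])
z=np.load('pics/top0.npz');print('key before',np.median(z['d'][260:266,441:449]))
```

```text
t 9.05 pos [0.5997 0.0901 0.3766] yaw -4.5 zax [ 0.    -0.003 -1.   ] F [-0.72 -0.87 -0.46] T [-0.06  0.04 -0.01] gap 0.0003107522029040541 q [-0.6   0.5   0.65  1.41 -0.3   1.33 -0.02]
key 0.9290526 [array([ 0.57686872, -0.19243004,  0.09213658])]
key before 0.9288385
```

View pics/top4.png

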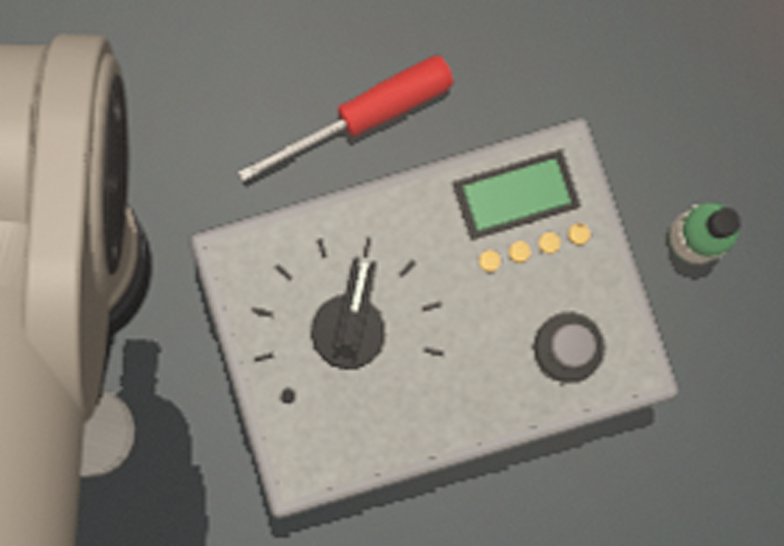

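The picture shows the pointer on the fifth dash at about (367,245), the key back up, and the tester, bottle and screwdriver in place. The spool is half hidden behind the arm, but the arm stayed well above it.

```bash
python3 -c "
from h import *
print(ctrl.finish_job())"
```

```text
the job is handed in; nothing more can be done
None
```

The selector now rests on the fifth click and the key has been pressed once since then; the job is handed in, with no verdict reported.

- **Selector:** it started on click 3. I pushed it clockwise 60° with the closed fingertips on its counterclockwise side. The contact force dropped to near zero when it snapped on to click 5. After I backed off, the top and scene pictures both showed it on the fifth dash.
- **Key:** I pressed until the vertical force reached about 14 N, well over the 5 N needed, with the fingertips at the fully-down height. Afterwards the camera depth of the key matched its value before the press to within 0.3 mm, so it is up again.
- **Surroundings:** in the last picture the tester, bottle and screwdriver looked unmoved. The spool was partly hidden by the arm there. The arm and gripper passed well above it and I felt no contact, but I did not measure its final position.

The arm ended clear of everything at 9.1 s. No check failed or disagreed, except that my corner readings of the tester fitted about 5 mm too small. The dial marks fitted within 1 mm.

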